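# Turn the earring panel over and lock the work frame

### The job

The earring panel on the bench is held in a rotating work frame, studs up, with its clamp knob tight. Slacken the black wing knob, turn the framed panel right over about its long axis so that the earring posts point up and the panel lies level, ready for the backs to be put on, and then tighten the knob fully to lock it there. Do not force the frame round while it is clamped, and leave the other things on the bench where they are.

Things in the scene. Friction and masses are not known exactly. Their poses are not given: they have to be found in the camera images.
- stand: Fixed stand: steel base bar (60 x 290 mm, 14 mm high), two cross feet (160 x 34 mm, 16 mm high), grey posts (32 x 24 mm) at y = +-135 mm, each with a round bearing head, radius 23 mm, 26 mm wide, centred on the pivot axis, 115 mm above the bench. Origin: on the bench under the frame's middle; z up, y along the pivot axis (panel's long axis) to the post with the knob, x away from the robot.
- frame (a joint): Turn of the panel frame, rad. 0 = level, studs up; it grows as the rail nearer the robot (at 0) goes down; +3.14 or -3.14 = turned right over, level, earring posts up. No end stops, either way round will do. Balanced: when slack it stays where left, with light drag (1 N at a rail turns it); with the knob tight it is clamped (about 35 N at a rail would force it).
- panel_mid (a point): Middle of the earring panel, on the pivot axis, 115 mm above the bench; axes turn with the frame: z out of the stud side, y along the long axis towards the knob, x across (those of the stand at joint frame = 0). Brass sheet 100 x 200 x 3 mm; one side has 15 white studs, up to 5.5 mm high, the other their thin steel posts, 8.5 mm long. Frame 124 mm wide; end plates 9 x 14 mm at y = +-108.5 mm.
- rail_a (a point): Middle of the bare aluminium rail at x = -56.5 mm in the axes of panel_mid (the long rail nearer the robot while the studs are up): centre of its 11 x 11 mm section, 208 mm long along y, outer face 62 mm from the pivot axis. It turns with the frame.
- rail_b (a point): Middle of the other long rail, at x = +56.5 mm in the axes of panel_mid: centre of its 11 x 11 mm section, 208 mm long along y, outer face 62 mm from the pivot axis. It turns with the frame.
- knob_grip (a point): Grip point of the black wing knob on top of the +y post: on the knob's upright axis, at the middle of the wing's height, 169 mm above the bench. The wing is a flat-sided bar 48 mm long, 12 mm thick, 22 mm high (157 to 179 mm above the bench), 14 mm above the 22 mm wide boss it stands on. x points along the wing, z up; it turns with the knob.
- knob (a joint): Turn of the wing knob about its upright axis, rad: 0 = slack (end stop; wing across the pivot axis), 1.5 = fully tight (end stop; wing almost in line with the pivot axis). Grows clockwise seen from above. The clamp begins to grip at about 0.8. It turns with about 0.1 N m and stays where it is left.
- flat_pliers: Bystander: flat-nose pliers lying on the bench in front of the stand, 142 mm long, 52 mm wide, 11 mm high; origin under the rivet, x towards the jaws.
- cutters: Bystander: side cutters lying to the left, 132 mm long, 52 mm wide, 11 mm high; origin under the rivet, x towards the jaws.
- spool: Bystander: white reel of brass wire standing on end beside the post without the knob, 60 mm in diameter, 40 mm high; origin under its centre.
- dish: Bystander: small white dish with earring backs, 68 mm in diameter, 22 mm high, beside the post with the knob; origin under its centre.
- phone: Bystander: black phone lying to the right, 72 x 148 x 9 mm; origin under its centre.
- bead_jar: Bystander: clear jar with a steel cap standing to the left, 56 mm in diameter, 62 mm high; origin under its centre.

How it is judged (in metres and radians):
On the way, in this order (a step that is already met when the one before it is completed fails the run):
1. the knob is slackened so far that the frame swings free (value of joint knob below 0.8 rad), for 0.2 s.
2. with the knob still slack, the panel is turned over, posts up, roughly level (angle between panel_mid's own z axis and vertical above 2.8 rad and value of joint knob below 1 rad), for 0.2 s.
At the end, for the whole second after the job is handed in: The panel is turned over with the posts up, level to within 0.12 rad (about 7 degrees), at rest, and the knob is tight (turned clockwise past 1.25 of its 1.5 rad); nothing else on the bench has been shifted by more than 30 mm (angle between panel_mid's own z axis and vertical above 3.0216 rad and value of joint knob above 1.25 rad and velocity of joint frame between -0.05 and 0.05 rad/s); the robot touches nothing.
It fails at once if the frame is forced round while the knob is tight (value of joint knob above 1.2 rad and (velocity of joint frame above 0.3 rad/s or velocity of joint frame below -0.3 rad/s)).
It fails at once if another thing on the bench is shifted by more than 30 mm (distance of any of flat_pliers, cutters, spool, dish, phone, bead_jar from where it was at the start of the episode above 0.03 m).
It also fails if it takes over 70 s, if anything falls off the work surface, if the arm or the gripper's body presses on something with over 40 N, if the wrist force passes 120 N, or if a joint passes its speed limit or range.

### The arm

A 7-joint arm with a two-finger parallel gripper is mounted at the origin on the work surface. World frame = base frame: x ahead of the robot, y to its left, z up, the work surface at z = 0. Lengths are in m, angles in degrees, forces in N, time in s.
With the tool pointing down it reaches from about 0.425 to 0.95 m from the base axis. Payload 16.7 kg.
Tool frame: the origin (TCP) lies at the very end of the fingers, on their centre line; the grasp point (between the pads) lies 19 mm behind it (arm.hold_point_z is the distance from the TCP to the grasp point, in m); z points along the fingers, y is the line along which they close (so a half turn about z gives the same grasp; the last joint's range is limited). The gripper opens to 94 mm and grips with 3 to 60 N. Pads are 16 mm wide; open, the fingers measure 119 mm over their backs; the gripper's body (75 mm by 177 mm) begins 78 mm behind the grasp point.
Start: joints at [62.424, 24.414, 4.234, 92.017, -1.954, 63.644, -3.845], TCP at [0.22, -0.638, 0.205] pointing down, gripper open.
Joint ranges: [-163.25, 163.25], [-28.42, 122.38], [-70.27, 78.77], [12.13, 141.07], [-58.53, 238.53], [9.26, 117.41], [-156.51, 156.51]. Speed limits (degrees/s): [108.29, 108.29, 136.94, 136.94, 172.46, 172.46, 172.46].

### API

Orientations are given as [roll, pitch, yaw] about the fixed x, y, z axes, in that order (R = Rz(yaw) Ry(pitch) Rx(roll)).
In Python, from cell import arm, cams gives the robot as it stands.
- The arm moves only by the tool move_arm, never from a script. Its argument "deltas" is a list of rows, each an object of numbers: "x", "y", "z": the shift along the tool's x, y, z in m; "ax", "ay", "az": the turn, a rotation vector about the tool's x, y, z in units of 5 degrees (1.0 is 5 degrees); "grip": the closure, from -1 (fully open) to 1 (shut), so that 0 is half open. In form: [{"x": .., "y": .., "z": .., "ax": .., "ay": .., "az": .., "grip": ..}, ...]. A call has exactly 8 rows; each row is the pose to reach, as a shift and turn from the pose commanded when the call began, along the tool's axes at that moment; what a row does not reach only later rows make up. A row lasts 1/12 s, in which the tool goes at most 41.7 mm and 7.16 degrees, less where a joint would pass 70% of its speed; a pose out of reach is approached as far as the arm can. A call with a gripper value outside its range is refused whole. The fingers move at their own pace and stop on an object; "squeeze" is the grip in N (left out, the last holds). Time passes only in rows, so rows that repeat a pose let the fingers close, or fill a call up. It gives the time, the measured TCP pose, the force, the opening and the grip force at its end, in the units of the state.
- arm.state(): the state, without advancing time (a new reading comes with each control period).
- cams.camera(name): name is "scene" or "top" or "wrist"; returns the picture (400x640x3 uint8, red, green, blue); there is no depth.
- cams.camera_params(name): a dict with "camera_matrix" (3x3 intrinsics, pixels), "cam_to_world" (4x4, takes a point from camera to world coordinates). Camera axes: x right, y down, z forward; pixel columns grow to the right and rows downward; lengths in m; the calibration is good to about 2 mm. A picture is of the moment at which its call begins: read the wrist's pose just before it. camera_params takes no time and is no camera call; for the wrist camera it gives the pose at the moment of the call.
- arm.job_done(): hands the job in; it is judged then, once.
The state is a dict: "t": time; "joint_pos": joint angles; "dq": joint speeds; "joint_efforts": joint torques, N m; "tool_pos": TCP position; "tcp_rot": TCP orientation; "wrist_force": force on the tool from outside, world axes, zero at the start; "ft_torque": the same for the moment, N m; "width": finger opening in m; "grasp_force": force on a finger pad.
Only numpy, scipy, OpenCV 4.12 (cv2) and the standard library are available. Lean on these libraries where they do the work, as an engineer would, in place of code of your own. Each camera call takes 0.05 s, during which the arm holds its last target. There are 200 camera calls.

## Working session

There is one attempt and no reset: what is moved stays moved. The work goes in short steps, Python scripts to look and compute and a tool call to move; the robot and the scene stay as the last step left them, time stands still between calls to the robot, and variables do not carry over. Pictures are saved under pics/ and viewed, at most 10 in all, crops included, and the job is handed in when it is done.

Besides the shell and the picture viewer there is one more tool, called after "Emit:" as name([rows], argument=value, ...), one row to a line, values as JSON. move_arm: Moves the arm, as the interface text tells. Its arguments: {"type":"object","properties":{"deltas":{"type":"array","items":{"type":"object","properties":{"x":{"type":"number"},"y":{"type":"number"},"z":{"type":"number"},"ax":{"type":"number"},"ay":{"type":"number"},"az":{"type":"number"},"grip":{"type":"number"}}}},"squeeze":{"type":"number"}},"required":["deltas"]}

```bash
ls; mkdir -p pics
python3 - <<'E'
from cell import arm,cams
import cv2,numpy as np
print(arm.state())
for n in ["scene","top"]:
    p=cams.camera_params(n);print(n,np.round(p["camera_matrix"],1).tolist(),np.round(p["cam_to_world"],4).tolist())
    cv2.imwrite(f"pics/{n}0.png",cams.camera(n)[:,:,::-1])
a=cv2.imread("pics/scene0.png");b=cv2.imread("pics/top0.png")
E
```

```text
pics
{'t': 0.0, 'joint_pos': array([62.42474532, 24.45055071,  4.22863223, 92.05275829, -1.95277148,
       63.64325861, -3.84493099]), 'dq': array([-0.04896597, -0.02168574,  0.02506298,  0.04064868, -0.10231882,
       -0.07871288, -0.05149614]), 'joint_efforts': array([-4.13438438e-04, -9.35819435e+01,  3.66637878e+00, -4.54205668e+01,
       -4.90396167e-02,  2.00595148e-02,  1.57802888e-04]), 'tool_pos': array([ 0.21971187, -0.63776838,  0.20475975]), 'tcp_rot': array([-1.79925696e+02,  5.36176460e-03,  1.90102321e+01]), 'wrist_force': array([0.37662136, 0.72764806, 0.27588338]), 'ft_torque': array([-0.02231967, -0.05051057,  0.05383623]), 'grasp_force': 0.0, 'width': 0.09413660390577183}
scene [[423.5, 0.0, 318.6], [0.0, 423.5, 191.3], [0.0, 0.0, 1.0]] [[-0.1975, 0.6924, -0.694, 1.3354], [0.9803, 0.1408, -0.1384, 0.1589], [0.0019, -0.7076, -0.7066, 0.9615], [0.0, 0.0, 0.0, 1.0]]
top [[459.4, 0.0, 320.4], [0.0, 459.4, 196.9], [0.0, 0.0, 1.0]] [[-0.0243, -0.9907, 0.134, 0.3672], [-0.9997, 0.0231, -0.0101, -0.0291], [0.0069, -0.1342, -0.9909, 1.2538], [0.0, 0.0, 0.0, 1.0]]
```

View pics/top0.png

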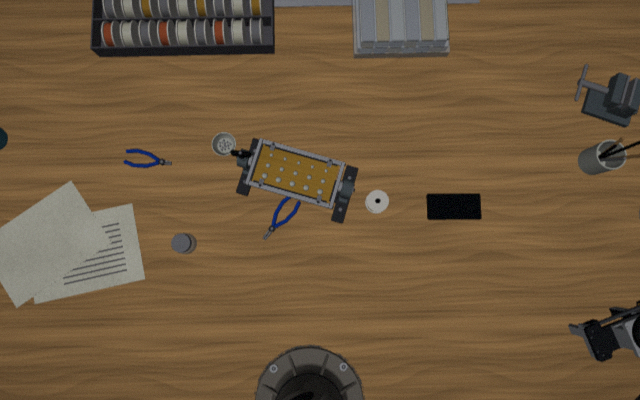

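View pics/scene0.png

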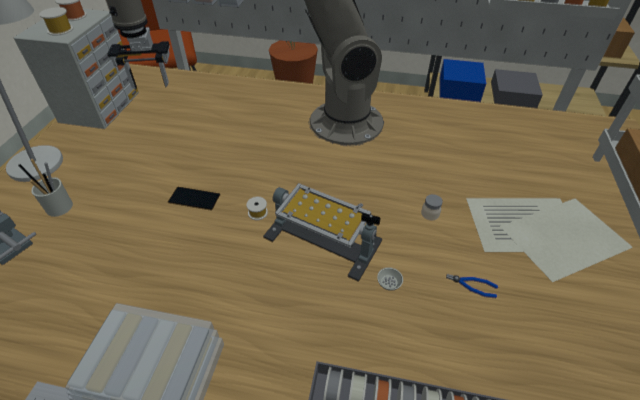

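The top view shows the panel centred near (297,173), with the knob on its left post near (242,153), the dish at (224,144), the spool at (377,201) and the pliers near (283,215). The scene view has the knob near (371,220).

```bash
cat > h.py <<'E'
import numpy as np,cv2
from cell import arm,cams
def ray(P,uv):
    K=P["camera_matrix"];T=P["cam_to_world"]
    d=T[:3,:3]@np.linalg.solve(K,[uv[0],uv[1],1.]);return T[:3,3],d
def onplane(P,uv,z):
    o,d=ray(P,uv);return o+d*(z-o[2])/d[2]
def brass(im):  # rgb
    h=cv2.cvtColor(im,cv2.COLOR_RGB2HSV);return cv2.inRange(h,(15,140,90),(32,255,255))
def biggest(m,roi=None):
    if roi is not None:
        k=np.zeros_like(m);x0,y0,x1,y1=roi;k[y0:y1,x0:x1]=m[y0:y1,x0:x1];m=k
    c,_=cv2.findContours(m,cv2.RETR_EXTERNAL,cv2.CHAIN_APPROX_NONE);return max(c,key=cv2.contourArea)
E
python3 - <<'E'
from h import *
im=cv2.imread("pics/top0.png")[:,:,::-1].copy();P=cams.camera_params("top")
c=biggest(brass(im),(230,120,360,220));r=cv2.boxPoints(cv2.minAreaRect(c))
w=np.array([onplane(P,p,.1165) for p in r]);print(r.tolist(),np.round(w,4).tolist(),w.mean(0))
for i in range(2):
    e=w[i+1]-w[i];print(np.linalg.norm(e),np.degrees(np.arctan2(e[1],e[0])))
h=cv2.inRange(im,(0,0,0),(35,35,35))
c=biggest(h,(228,146,258,162));q=cv2.minAreaRect(c);print(q)
b=cv2.boxPoints(q);wb=np.array([onplane(P,p,.179) for p in b]);print(np.round(wb,4).tolist(),onplane(P,q[0],.179))
im2=cv2.imread("pics/scene0.png")[:,:,::-1].copy()
a=cv2.resize(im[110:240,190:370],None,fx=4,fy=4,interpolation=cv2.INTER_CUBIC)
cv2.imwrite("pics/crop1.png",a[:,:,::-1])
E
```

```text
[[251.72991943359375, 179.9207763671875], [262.32476806640625, 143.80194091796875], [338.859375, 166.25210571289062], [328.2645263671875, 202.37094116210938]] [[0.568, 0.1306, 0.1165], [0.6603, 0.1034, 0.1165], [0.5979, -0.089, 0.1165], [0.5068, -0.0598, 0.1165]] [0.58328794 0.02130275 0.1165    ]
0.09621908140000658 -16.43651503026987
0.20222959960961204 -107.96997619592464
((241.5, 154.0), (8.0, 21.0), 90.0)
[[0.6307, 0.171, 0.179], [0.6296, 0.1209, 0.179], [0.61, 0.121, 0.179], [0.6112, 0.171, 0.179]] [0.62037419 0.14597422 0.179     ]
```

View pics/crop1.png

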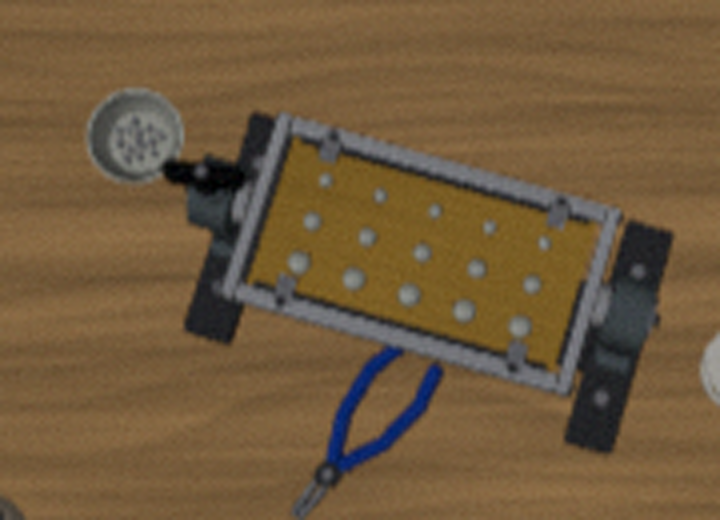

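Emit:
move_arm([
  {"x":0.02,"y":-0.02,"z":-0.03},
  {"x":0.04,"y":-0.04,"z":-0.06,"az":-0.5},
  {"x":0.063,"y":-0.061,"z":-0.07,"az":-1.2},
  {"x":0.09,"y":-0.087,"z":-0.08,"az":-2},
  {"x":0.117,"y":-0.113,"z":-0.09,"az":-2.8},
  {"x":0.144,"y":-0.139,"z":-0.095,"az":-3.6},
  {"x":0.171,"y":-0.165,"z":-0.095,"az":-4.4},
  {"x":0.634,"y":-0.612,"z":-0.095,"az":-11.8},
])

```text
schema error: expected keys x, y, z, ax, ay, az, grip
```

Emit:
move_arm([
  {"x":0.02,"y":-0.02,"z":-0.03,"ax":0,"ay":0,"az":0,"grip":-1},
  {"x":0.04,"y":-0.04,"z":-0.06,"ax":0,"ay":0,"az":-0.5,"grip":-1},
  {"x":0.063,"y":-0.061,"z":-0.07,"ax":0,"ay":0,"az":-1.2,"grip":-1},
  {"x":0.09,"y":-0.087,"z":-0.08,"ax":0,"ay":0,"az":-2,"grip":-1},
  {"x":0.117,"y":-0.113,"z":-0.09,"ax":0,"ay":0,"az":-2.8,"grip":-1},
  {"x":0.144,"y":-0.139,"z":-0.095,"ax":0,"ay":0,"az":-3.6,"grip":-1},
  {"x":0.171,"y":-0.165,"z":-0.095,"ax":0,"ay":0,"az":-4.4,"grip":-1},
  {"x":0.634,"y":-0.612,"z":-0.095,"ax":0,"ay":0,"az":-11.8,"grip":-1},
])

```text
t: 0.77
tool_pos: [0.3468, -0.3881, 0.3007]
tcp_rot: [180.0, 0.0, 48.2]
wrist_force: [0.7, 0.6, -0.3]
width: 0.094
grasp_force: 0.0
```

Emit:
move_arm([
  {"x":0.57,"y":-0.15,"z":0,"ax":0,"ay":0,"az":-6,"grip":-1},
  {"x":0.57,"y":-0.15,"z":0,"ax":0,"ay":0,"az":-6,"grip":-1},
  {"x":0.57,"y":-0.15,"z":0,"ax":0,"ay":0,"az":-6,"grip":-1},
  {"x":0.57,"y":-0.15,"z":0,"ax":0,"ay":0,"az":-6,"grip":-1},
  {"x":0.57,"y":-0.15,"z":0,"ax":0,"ay":0,"az":-6,"grip":-1},
  {"x":0.57,"y":-0.15,"z":0,"ax":0,"ay":0,"az":-6,"grip":-1},
  {"x":0.57,"y":-0.15,"z":0,"ax":0,"ay":0,"az":-6,"grip":-1},
  {"x":0.57,"y":-0.15,"z":0,"ax":0,"ay":0,"az":-6,"grip":-1},
])

```text
t: 1.43
tool_pos: [0.4988, -0.0906, 0.3005]
tcp_rot: [180.0, 0.0, 78.2]
wrist_force: [0.6, 0.6, -0.4]
width: 0.0939
grasp_force: 0.0
```

Emit:
move_arm([
  {"x":0.25,"y":0.068,"z":0,"ax":0,"ay":0,"az":0,"grip":-1},
  {"x":0.25,"y":0.068,"z":0,"ax":0,"ay":0,"az":0,"grip":-1},
  {"x":0.25,"y":0.068,"z":0,"ax":0,"ay":0,"az":0,"grip":-1},
  {"x":0.25,"y":0.068,"z":0,"ax":0,"ay":0,"az":0,"grip":-1},
  {"x":0.25,"y":0.068,"z":0,"ax":0,"ay":0,"az":0,"grip":-1},
  {"x":0.25,"y":0.068,"z":0,"ax":0,"ay":0,"az":0,"grip":-1},
  {"x":0.25,"y":0.068,"z":0,"ax":0,"ay":0,"az":0,"grip":-1},
  {"x":0.25,"y":0.068,"z":0,"ax":0,"ay":0,"az":0,"grip":-1},
])

```text
t: 2.1
tool_pos: [0.6164, 0.1421, 0.2994]
tcp_rot: [-179.9, -0.1, 78.4]
wrist_force: [-0.6, -0.6, -0.5]
width: 0.0937
grasp_force: 0.0
```

Run:
```python
from h import *
s=arm.state();print(s["tool_pos"],s["tcp_rot"],s["joint_pos"])
P=cams.camera_params("wrist");im=cams.camera("wrist");cv2.imwrite("pics/w1.png",im[:,:,::-1])
K=P["camera_matrix"];T=P["cam_to_world"];print(np.round(T,3).tolist(),K[0,0])
def pr(p):
    q=np.linalg.inv(T)@np.r_[p,1];q=K@q[:3];return q[:2]/q[2]
print(pr([.622,.148,.179]))
np.savez("w1.npz",K=K,T=T)
```

```text
[0.61639016 0.14207011 0.29944736] [-1.79885664e+02 -7.69428465e-02  7.84371339e+01] [  6.76532971  19.77976388 -33.37226967  89.35545877  11.01639546
  74.25540856 -39.62153394]
[[0.98, -0.195, -0.047, 0.631], [-0.201, -0.954, -0.221, 0.205], [-0.002, 0.226, -0.974, 0.479], [0.0, 0.0, 0.0, 1.0]] 307.62038130422053
[323.53911383 193.33413236]
```

View pics/w1.png

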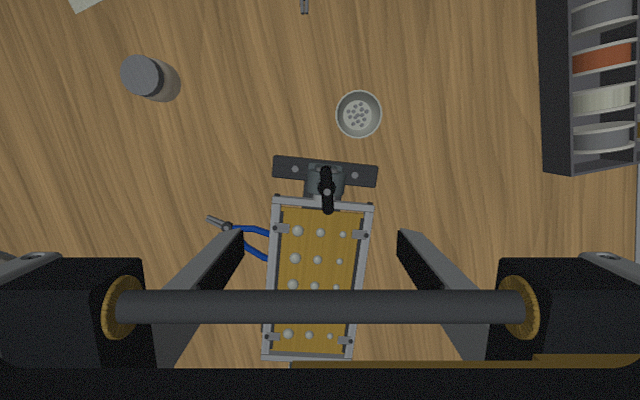

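The wrist view shows the black wing upright in the image from about (326,168) to (328,212), between the open fingers. The dish is at (358,113).

Run:
```python
from h import *
im=cv2.imread("pics/w1.png");d=np.load("w1.npz");P=dict(camera_matrix=d["K"],cam_to_world=d["T"])
m=cv2.inRange(im,(0,0,0),(32,32,32));c=biggest(m,(312,160,342,220));q=cv2.minAreaRect(c);print(q)
b=cv2.boxPoints(q);w=np.array([onplane(P,p,.179) for p in b]);print(np.round(w,4).tolist(),w.mean(0))
for i in range(2):
    e=w[i+1]-w[i];print(np.linalg.norm(e),np.degrees(np.arctan2(e[1],e[0])))
m=brass(im[:,:,::-1].copy());c=biggest(m,(255,190,390,285));
# long edges lines of brass
pts=c[:,0,:].astype(float)
for s in (0,1):
    L=[]
    for y in range(215,280,3):
        xs=pts[np.abs(pts[:,1]-y)<1.5][:,0]
        if len(xs): L.append(onplane(P,((xs.min() if s==0 else xs.max()),y),.1165)[:2])
    L=np.array(L);v=np.polyfit(L[:,1],L[:,0],1);print("edge yaw of axis",np.degrees(np.arctan2(1,v[0])), "x at y=.1:",np.polyval(v,.1))
```

```text
((326.2054443359375, 189.88743591308594), (17.02271842956543, 47.732913970947266), 4.969740390777588)
[[0.6103, 0.1299, 0.179], [0.6239, 0.1758, 0.179], [0.6398, 0.1711, 0.179], [0.6267, 0.125, 0.179]] [0.62515651 0.15046362 0.179     ]
0.04790420344434527 73.43419506748238
0.016551962573899216 -16.517987371251635
edge yaw of axis 70.0541807891826 x at y=.1: 0.5631056228892752
edge yaw of axis 73.56267633812092 x at y=.1: 0.6562999766222289
```

Emit:
move_arm([
  {"x":0.01,"y":0.007,"z":0.02,"ax":0,"ay":0,"az":0.6,"grip":-1},
  {"x":0.01,"y":0.007,"z":0.045,"ax":0,"ay":0,"az":0.6,"grip":-1},
  {"x":0.01,"y":0.007,"z":0.07,"ax":0,"ay":0,"az":0.6,"grip":-0.6},
  {"x":0.01,"y":0.007,"z":0.095,"ax":0,"ay":0,"az":0.6,"grip":-0.4},
  {"x":0.01,"y":0.007,"z":0.12,"ax":0,"ay":0,"az":0.6,"grip":-0.3},
  {"x":0.01,"y":0.007,"z":0.14,"ax":0,"ay":0,"az":0.6,"grip":-0.3},
  {"x":0.01,"y":0.007,"z":0.147,"ax":0,"ay":0,"az":0.6,"grip":-0.3},
  {"x":0.01,"y":0.007,"z":0.147,"ax":0,"ay":0,"az":0.6,"grip":-0.3},
])

```text
t: 2.82
tool_pos: [0.6243, 0.1448, 0.1521]
tcp_rot: [-179.9, 0.1, 75.1]
wrist_force: [0.2, -0.1, -0.6]
width: 0.0612
grasp_force: 0.0
```

Emit:
move_arm([
  {"x":0,"y":0,"z":0,"ax":0,"ay":0,"az":0,"grip":0.4},
  {"x":0,"y":0,"z":0,"ax":0,"ay":0,"az":0,"grip":0.7},
  {"x":0,"y":0,"z":0,"ax":0,"ay":0,"az":0,"grip":1},
  {"x":0,"y":0,"z":0,"ax":0,"ay":0,"az":0,"grip":1},
  {"x":0,"y":0,"z":0,"ax":0,"ay":0,"az":0,"grip":1},
  {"x":0,"y":0,"z":0,"ax":0,"ay":0,"az":0,"grip":1},
  {"x":0,"y":0,"z":0,"ax":0,"ay":0,"az":0,"grip":1},
  {"x":0,"y":0,"z":0,"ax":0,"ay":0,"az":0,"grip":1},
], squeeze=25)

```text
t: 3.48
tool_pos: [0.624, 0.147, 0.1537]
tcp_rot: [-179.9, 0.0, 75.2]
wrist_force: [-8.2, 0.7, 6.2]
width: 0.0181
grasp_force: 25.0
```

Emit:
move_arm([
  {"x":0,"y":0,"z":0,"ax":0,"ay":0,"az":0,"grip":1},
  {"x":0,"y":0,"z":0,"ax":0,"ay":0,"az":0,"grip":1},
  {"x":0,"y":0,"z":0,"ax":0,"ay":0,"az":0,"grip":1},
  {"x":0,"y":0,"z":0,"ax":0,"ay":0,"az":0,"grip":1},
  {"x":0,"y":0,"z":0,"ax":0,"ay":0,"az":0,"grip":1},
  {"x":0,"y":0,"z":0,"ax":0,"ay":0,"az":0,"grip":1},
  {"x":0,"y":0,"z":0,"ax":0,"ay":0,"az":0,"grip":1},
  {"x":0,"y":0,"z":0,"ax":0,"ay":0,"az":0,"grip":1},
])

```text
t: 4.15
tool_pos: [0.624, 0.147, 0.1537]
tcp_rot: [-179.9, 0.0, 75.2]
wrist_force: [-8.8, 0.3, 6.9]
width: 0.0184
grasp_force: 25.0
```

Run:
```python
from h import *
s=arm.state();print(s["tool_pos"],s["tcp_rot"],s["wrist_force"],s["ft_torque"],s["width"])
a=cams.camera("wrist")[130:300,200:460];b=cams.camera("scene")[170:290,290:450]
r=lambda x,k:cv2.resize(x,k,interpolation=cv2.INTER_CUBIC)
cv2.imwrite("pics/g1.png",np.vstack([r(a,(458,300)),r(b,(458,300))])[:,:,::-1])
```

```text
[0.62400895 0.14701708 0.15367059] [-1.79892547e+02  3.28583227e-02  7.52062705e+01] [-8.8382095   0.27429103  6.93433264] [ 0.08487515  2.11983433 -0.02554952] 0.018365358360599143
```

View pics/g1.png

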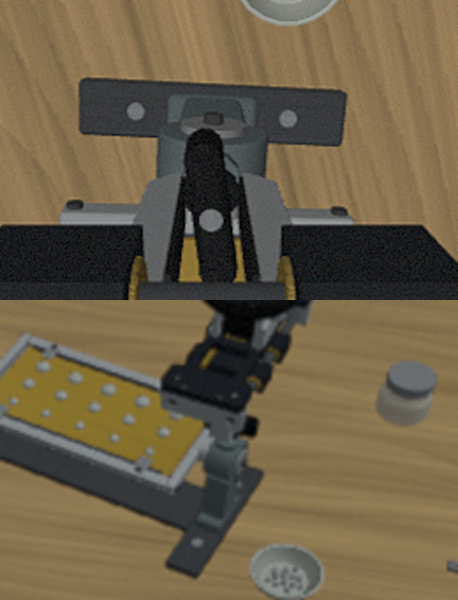

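The fingers straddle the wing, seen upright near (210,200) in the crop. At 18 mm they seem to be pinching the wider boss below it, so I'll open, go up and regrip with a small turn.

Emit:
move_arm([
  {"x":0,"y":0,"z":0,"ax":0,"ay":0,"az":0,"grip":0.3},
  {"x":0,"y":0,"z":0,"ax":0,"ay":0,"az":0,"grip":0.3},
  {"x":0.0035,"y":0,"z":-0.006,"ax":0,"ay":0,"az":-0.6,"grip":0.3},
  {"x":0.0035,"y":0,"z":-0.01,"ax":0,"ay":0,"az":-0.6,"grip":0.5},
  {"x":0.0035,"y":0,"z":-0.01,"ax":0,"ay":0,"az":-0.6,"grip":1},
  {"x":0.0035,"y":0,"z":-0.01,"ax":0,"ay":0,"az":-0.6,"grip":1},
  {"x":0.0035,"y":0,"z":-0.01,"ax":0,"ay":0,"az":-0.6,"grip":1},
  {"x":0.0035,"y":0,"z":-0.01,"ax":0,"ay":0,"az":-0.6,"grip":1},
], squeeze=25)

```text
t: 4.92
tool_pos: [0.6249, 0.1504, 0.1635]
tcp_rot: [-179.9, 0.0, 78.1]
wrist_force: [-10.0, -0.0, 9.6]
width: 0.0119
grasp_force: 25.0
```

Run:
```python
from h import *
s=arm.state();print(s["tool_pos"],s["tcp_rot"],s["wrist_force"],s["ft_torque"],s["width"],s["grasp_force"])
```

```text
[0.62485506 0.15038318 0.16353915] [-1.79886430e+02  1.94218460e-02  7.81376886e+01] [-10.00255835  -0.0219592    9.61091573] [ 0.17602978  2.30897966 -0.00376468] 0.01188198468017405 24.966779351234436
```

Emit:
move_arm([
  {"x":0,"y":-0.0015,"z":-0.001,"ax":0,"ay":0,"az":-0.8,"grip":1},
  {"x":0,"y":-0.0015,"z":-0.001,"ax":0,"ay":0,"az":-1.8,"grip":1},
  {"x":0,"y":-0.0015,"z":-0.001,"ax":0,"ay":0,"az":-2.8,"grip":1},
  {"x":0,"y":-0.0015,"z":-0.001,"ax":0,"ay":0,"az":-3.8,"grip":1},
  {"x":0,"y":-0.0015,"z":-0.001,"ax":0,"ay":0,"az":-4.8,"grip":1},
  {"x":0,"y":-0.0015,"z":-0.001,"ax":0,"ay":0,"az":-5.8,"grip":1},
  {"x":0,"y":-0.0015,"z":-0.001,"ax":0,"ay":0,"az":-6.8,"grip":1},
  {"x":0,"y":-0.0015,"z":-0.001,"ax":0,"ay":0,"az":-8,"grip":1},
])

```text
t: 5.58
tool_pos: [0.6241, 0.1502, 0.1637]
tcp_rot: [-179.9, -0.0, 118.3]
wrist_force: [-0.7, 2.2, -5.9]
width: 0.0117
grasp_force: 25.0
```

Emit:
move_arm([
  {"x":0,"y":0,"z":0,"ax":0,"ay":0,"az":-1,"grip":1},
  {"x":0,"y":0,"z":0,"ax":0,"ay":0,"az":-2,"grip":1},
  {"x":0,"y":0,"z":0,"ax":0,"ay":0,"az":-3,"grip":1},
  {"x":0,"y":0,"z":0,"ax":0,"ay":0,"az":-4,"grip":1},
  {"x":0,"y":0,"z":0,"ax":0,"ay":0,"az":-5,"grip":1},
  {"x":0,"y":0,"z":0,"ax":0,"ay":0,"az":-6,"grip":1},
  {"x":0,"y":0,"z":0,"ax":0,"ay":0,"az":-7,"grip":1},
  {"x":0,"y":0,"z":0,"ax":0,"ay":0,"az":-7.6,"grip":1},
])

```text
t: 6.25
tool_pos: [0.6239, 0.1499, 0.1636]
tcp_rot: [-179.9, -0.1, 156.4]
wrist_force: [-2.7, 0.6, -3.6]
width: 0.0119
grasp_force: 25.0
```

Run:
```python
from h import *
s=arm.state();print(s["tool_pos"],s["tcp_rot"],s["wrist_force"],s["ft_torque"],s["width"],s["grasp_force"],s["joint_pos"])
```

```text
[0.62386167 0.14988555 0.16364719] [-1.79941915e+02 -8.66937032e-02  1.56393835e+02] [-2.67734144  0.56371141 -3.58875966] [ 0.0253168   0.41301728 -0.06510548] 0.011902819001585694 24.994415044784546 [ 16.0602522   31.25730439 -48.77388684  96.43173413  25.6351349
  64.26913292  26.35179525]
```

Emit:
move_arm([
  {"x":0,"y":0,"z":0,"ax":0,"ay":0,"az":0,"grip":0.5},
  {"x":0,"y":0,"z":0,"ax":0,"ay":0,"az":0,"grip":0.4},
  {"x":0,"y":0,"z":0,"ax":0,"ay":0,"az":0,"grip":0.4},
  {"x":0,"y":0,"z":-0.015,"ax":0,"ay":0,"az":0,"grip":0.4},
  {"x":0,"y":0,"z":-0.035,"ax":0,"ay":0,"az":0,"grip":0.4},
  {"x":0,"y":0,"z":-0.06,"ax":0,"ay":0,"az":-0.6,"grip":0.4},
  {"x":0,"y":0,"z":-0.06,"ax":0,"ay":0,"az":-1.26,"grip":0.4},
  {"x":0,"y":0,"z":-0.06,"ax":0,"ay":0,"az":-1.26,"grip":1},
])

```text
t: 6.92
tool_pos: [0.6254, 0.1507, 0.2271]
tcp_rot: [179.9, 0.2, 162.6]
wrist_force: [-0.7, -0.1, -0.5]
width: 0.0244
grasp_force: 0.0
```

Emit:
move_arm([
  {"x":0.01,"y":-0.02,"z":0,"ax":0,"ay":0,"az":0,"grip":1},
  {"x":0.025,"y":-0.05,"z":0,"ax":0,"ay":0,"az":0,"grip":1},
  {"x":0.04,"y":-0.085,"z":0,"ax":0,"ay":0,"az":0,"grip":1},
  {"x":0.055,"y":-0.12,"z":0.01,"ax":0,"ay":0,"az":0,"grip":1},
  {"x":0.065,"y":-0.145,"z":0.03,"ax":0,"ay":0,"az":0,"grip":1},
  {"x":0.065,"y":-0.145,"z":0.055,"ax":0,"ay":0,"az":0,"grip":1},
  {"x":0.065,"y":-0.145,"z":0.06,"ax":0,"ay":0,"az":0,"grip":1},
  {"x":0.065,"y":-0.145,"z":0.06,"ax":0,"ay":0,"az":0,"grip":1},
])

```text
t: 7.58
tool_pos: [0.5183, 0.0315, 0.1638]
tcp_rot: [-180.0, -0.1, 162.4]
wrist_force: [-0.2, 1.1, 0.5]
width: 0.0004
grasp_force: 0.0
```

Emit:
move_arm([
  {"x":0,"y":0,"z":0.03,"ax":0,"ay":0,"az":0,"grip":1},
  {"x":0,"y":0,"z":0.041,"ax":0,"ay":0,"az":0,"grip":1},
  {"x":0,"y":0,"z":0.05,"ax":0,"ay":0,"az":0,"grip":1},
  {"x":-0.001,"y":0,"z":0.0585,"ax":0,"ay":0,"az":0,"grip":1},
  {"x":-0.0025,"y":0,"z":0.066,"ax":0,"ay":0,"az":0,"grip":1},
  {"x":-0.005,"y":0,"z":0.073,"ax":0,"ay":0,"az":0,"grip":1},
  {"x":-0.0085,"y":0,"z":0.0795,"ax":0,"ay":0,"az":0,"grip":1},
  {"x":-0.0125,"y":0,"z":0.0855,"ax":0,"ay":0,"az":0,"grip":1},
])

```text
t: 8.25
tool_pos: [0.5315, 0.0278, 0.0787]
tcp_rot: [180.0, 0.0, 162.5]
wrist_force: [-0.7, -0.1, 1.3]
width: 0.0003
grasp_force: 0.6
```

Emit:
move_arm([
  {"x":-0.003,"y":0,"z":0.003,"ax":0,"ay":0,"az":0,"grip":1},
  {"x":-0.007,"y":0,"z":0.0065,"ax":0,"ay":0,"az":0,"grip":1},
  {"x":-0.011,"y":0,"z":0.0095,"ax":0,"ay":0,"az":0,"grip":1},
  {"x":-0.0155,"y":0,"z":0.012,"ax":0,"ay":0,"az":0,"grip":1},
  {"x":-0.0155,"y":0,"z":0.012,"ax":0,"ay":0,"az":0,"grip":1},
  {"x":-0.0155,"y":0,"z":0.012,"ax":0,"ay":0,"az":0,"grip":1},
  {"x":-0.0155,"y":0,"z":0.012,"ax":0,"ay":0,"az":0,"grip":1},
  {"x":-0.0155,"y":0,"z":0.012,"ax":0,"ay":0,"az":0,"grip":1},
])

```text
t: 8.92
tool_pos: [0.5457, 0.0231, 0.0673]
tcp_rot: [180.0, 0.0, 162.5]
wrist_force: [-0.4, 0.4, -0.3]
width: 0.0003
grasp_force: 0.0
```

Run:
```python
from h import *
s=arm.state();print(s["tool_pos"],s["tcp_rot"],s["wrist_force"],s["ft_torque"])
a=cams.camera("top")[90:240,190:390];b=cams.camera("scene")[150:300,230:430]
r=lambda x:cv2.resize(x,(400,300),interpolation=cv2.INTER_CUBIC)
cv2.imwrite("pics/a1.png",np.vstack([r(a),r(b)])[:,:,::-1])
```

```text
[0.54574185 0.02312199 0.06725185] [1.79993412e+02 2.38220086e-02 1.62471087e+02] [-0.40548019  0.35260023 -0.30983504] [ 0.04848722 -0.16280273  0.04048152]
```

View pics/a1.png

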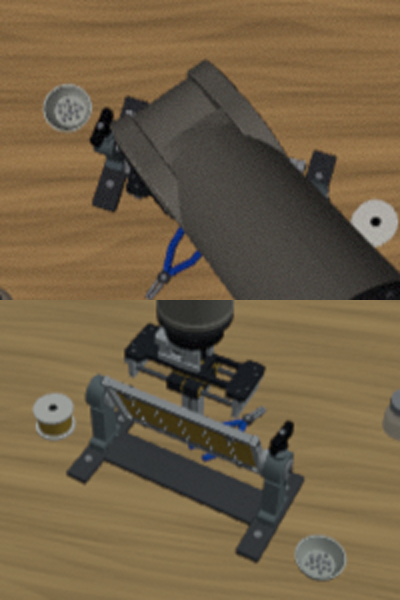

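The frame has turned about 65–70° (top view at (210,170), scene at (185,430)), its pin side now facing the far side. The knob wing at (285,435) lies across the axis. Next I go over to the far side of the upper rail.

Emit:
move_arm([
  {"x":0,"y":0,"z":-0.035,"ax":0,"ay":0,"az":0,"grip":1},
  {"x":0,"y":0,"z":-0.075,"ax":0,"ay":0,"az":0,"grip":1},
  {"x":0,"y":0,"z":-0.115,"ax":0,"ay":0,"az":0,"grip":1},
  {"x":0,"y":0,"z":-0.15,"ax":0,"ay":0,"az":0,"grip":1},
  {"x":-0.02,"y":0,"z":-0.16,"ax":0,"ay":0,"az":0,"grip":1},
  {"x":-0.055,"y":0,"z":-0.16,"ax":0,"ay":0,"az":0,"grip":1},
  {"x":-0.092,"y":0,"z":-0.16,"ax":0,"ay":0,"az":0,"grip":1},
  {"x":-0.092,"y":0,"z":-0.16,"ax":0,"ay":0,"az":0,"grip":1},
])

```text
t: 9.68
tool_pos: [0.6378, -0.0079, 0.2263]
tcp_rot: [180.0, 0.1, 162.2]
wrist_force: [-2.2, -1.5, -0.4]
width: 0.0009
grasp_force: 0.0
```

Emit:
move_arm([
  {"x":0,"y":0,"z":0.03,"ax":0,"ay":0,"az":0,"grip":1},
  {"x":0,"y":0,"z":0.055,"ax":0,"ay":0,"az":0,"grip":1},
  {"x":0,"y":0,"z":0.063,"ax":0,"ay":0,"az":0,"grip":1},
  {"x":0.01,"y":0,"z":0.063,"ax":0,"ay":0,"az":0,"grip":1},
  {"x":0.02,"y":0,"z":0.063,"ax":0,"ay":0,"az":0,"grip":1},
  {"x":0.028,"y":0,"z":0.062,"ax":0,"ay":0,"az":0,"grip":1},
  {"x":0.035,"y":0,"z":0.059,"ax":0,"ay":0,"az":0,"grip":1},
  {"x":0.042,"y":0,"z":0.056,"ax":0,"ay":0,"az":0,"grip":1},
])

```text
t: 10.35
tool_pos: [0.5929, 0.0083, 0.1725]
tcp_rot: [-180.0, 0.1, 162.5]
wrist_force: [1.1, 0.7, -0.2]
width: 0.0006
grasp_force: 0.6
```

Emit:
move_arm([
  {"x":0.0065,"y":0,"z":-0.001,"ax":0,"ay":0,"az":0,"grip":1},
  {"x":0.0145,"y":0,"z":-0.0005,"ax":0,"ay":0,"az":0,"grip":1},
  {"x":0.0215,"y":0,"z":0.001,"ax":0,"ay":0,"az":0,"grip":1},
  {"x":0.029,"y":0,"z":0.004,"ax":0,"ay":0,"az":0,"grip":1},
  {"x":0.036,"y":0,"z":0.008,"ax":0,"ay":0,"az":0,"grip":1},
  {"x":0.045,"y":0,"z":0.0095,"ax":0,"ay":0,"az":0,"grip":1},
  {"x":0.053,"y":0,"z":0.0145,"ax":0,"ay":0,"az":0,"grip":1},
  {"x":0.058,"y":0,"z":0.02,"ax":0,"ay":0,"az":0,"grip":1},
])

```text
t: 11.02
tool_pos: [0.537, 0.0259, 0.1506]
tcp_rot: [-180.0, -0.0, 162.5]
wrist_force: [0.1, 0.4, -0.7]
width: 0.0007
grasp_force: 0.5
```

Emit:
move_arm([
  {"x":0.005,"y":0,"z":0.006,"ax":0,"ay":0,"az":0,"grip":1},
  {"x":0.008,"y":0,"z":0.012,"ax":0,"ay":0,"az":0,"grip":1},
  {"x":0.011,"y":0,"z":0.018,"ax":0,"ay":0,"az":0,"grip":1},
  {"x":0.012,"y":0,"z":0.023,"ax":0,"ay":0,"az":0,"grip":1},
  {"x":0.012,"y":0,"z":0.027,"ax":0,"ay":0,"az":0,"grip":1},
  {"x":0.012,"y":0,"z":0.029,"ax":0,"ay":0,"az":0,"grip":1},
  {"x":0.012,"y":0,"z":0.03,"ax":0,"ay":0,"az":0,"grip":1},
  {"x":0.012,"y":0,"z":0.0305,"ax":0,"ay":0,"az":0,"grip":1},
])

```text
t: 11.68
tool_pos: [0.5267, 0.0292, 0.1203]
tcp_rot: [180.0, -0.0, 162.5]
wrist_force: [-1.0, -0.2, 0.9]
width: 0.0008
grasp_force: 0.5
```

Run:
```python
from h import *
s=arm.state();print(s["tool_pos"],s["tcp_rot"],s["wrist_force"],s["ft_torque"])
a=cams.camera("top")[90:240,190:390];b=cams.camera("scene")[150:300,230:430]
r=lambda x:cv2.resize(x,(400,300),interpolation=cv2.INTER_CUBIC)
cv2.imwrite("pics/a2.png",np.vstack([r(a),r(b)])[:,:,::-1])
```

```text
[0.52665181 0.02916468 0.12033722] [ 1.79992847e+02 -1.85436932e-02  1.62468608e+02] [-1.04465454 -0.15756604  0.87536938] [ 0.07189873  0.02118269 -0.03468053]
```

View pics/a2.png

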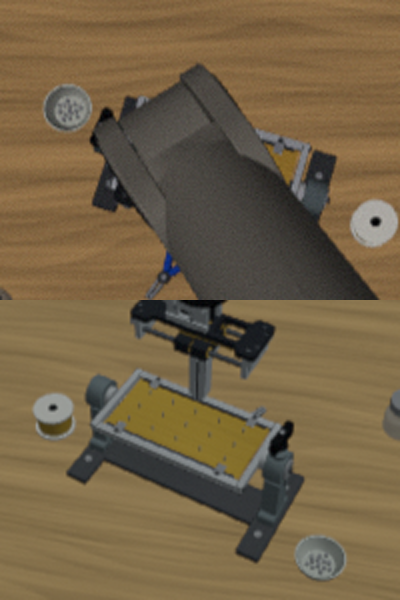

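The panel now lies posts up in the scene view, centred at (190,420), and the finger touches the near rail. I'll also press the far rail to the level height, as a check against overshoot.

Emit:
move_arm([
  {"x":0,"y":0,"z":-0.03,"ax":0,"ay":0,"az":0,"grip":1},
  {"x":-0.035,"y":0,"z":-0.03,"ax":0,"ay":0,"az":0,"grip":1},
  {"x":-0.075,"y":0,"z":-0.03,"ax":0,"ay":0,"az":0,"grip":1},
  {"x":-0.114,"y":0,"z":-0.03,"ax":0,"ay":0,"az":0,"grip":1},
  {"x":-0.114,"y":0,"z":-0.025,"ax":0,"ay":0,"az":0,"grip":1},
  {"x":-0.114,"y":0,"z":-0.01,"ax":0,"ay":0,"az":0,"grip":1},
  {"x":-0.114,"y":0,"z":-0.001,"ax":0,"ay":0,"az":0,"grip":1},
  {"x":-0.114,"y":0,"z":0,"ax":0,"ay":0,"az":0,"grip":1},
])

```text
t: 12.45
tool_pos: [0.6334, -0.005, 0.1181]
tcp_rot: [-179.9, -0.2, 162.5]
wrist_force: [-0.3, 0.7, 0.0]
width: 0.0003
grasp_force: 0.0
```

Emit:
move_arm([
  {"x":0,"y":0,"z":0,"ax":0,"ay":0,"az":0,"grip":1},
  {"x":0,"y":0,"z":-0.035,"ax":0,"ay":0,"az":0,"grip":1},
  {"x":0,"y":0,"z":-0.07,"ax":0,"ay":0,"az":0,"grip":1},
  {"x":0,"y":0,"z":-0.105,"ax":0,"ay":0,"az":0,"grip":0.4},
  {"x":0.02,"y":0.04,"z":-0.105,"ax":0,"ay":0,"az":0.6,"grip":0.4},
  {"x":0.04,"y":0.08,"z":-0.105,"ax":0,"ay":0,"az":1.2,"grip":0.4},
  {"x":0.055,"y":0.115,"z":-0.105,"ax":0,"ay":0,"az":1.2,"grip":0.4},
  {"x":0.057,"y":0.145,"z":-0.105,"ax":0,"ay":0,"az":1.2,"grip":0.4},
])

```text
t: 13.12
tool_pos: [0.6224, 0.1538, 0.2272]
tcp_rot: [180.0, 0.1, 156.6]
wrist_force: [0.4, -0.1, 0.8]
width: 0.0276
grasp_force: 0.0
```

Run:
```python
from h import *
s=arm.state();print(s["tool_pos"],s["tcp_rot"],s["wrist_force"],s["width"])
```

```text
[0.62235975 0.15380975 0.22720287] [1.79975587e+02 8.93510021e-02 1.56596372e+02] [ 0.42212458 -0.10758704  0.8140845 ] 0.027600415817575663
```

Emit:
move_arm([
  {"x":-0.003,"y":-0.003,"z":0,"ax":0,"ay":0,"az":0,"grip":0.4},
  {"x":-0.003,"y":-0.003,"z":0.025,"ax":0,"ay":0,"az":0,"grip":0.4},
  {"x":-0.003,"y":-0.003,"z":0.05,"ax":0,"ay":0,"az":0,"grip":0.4},
  {"x":-0.003,"y":-0.003,"z":0.063,"ax":0,"ay":0,"az":0,"grip":0.4},
  {"x":-0.003,"y":-0.003,"z":0.063,"ax":0,"ay":0,"az":0,"grip":0.8},
  {"x":-0.003,"y":-0.003,"z":0.063,"ax":0,"ay":0,"az":0,"grip":1},
  {"x":-0.003,"y":-0.003,"z":0.063,"ax":0,"ay":0,"az":0,"grip":1},
  {"x":-0.003,"y":-0.003,"z":0.063,"ax":0,"ay":0,"az":0,"grip":1},
], squeeze=30)

```text
t: 13.78
tool_pos: [0.627, 0.1482, 0.1639]
tcp_rot: [179.8, 0.1, 156.5]
wrist_force: [5.5, 10.4, -12.2]
width: 0.0119
grasp_force: 30.0
```

Run:
```python
from h import *
s=arm.state();print(s["tool_pos"],s["tcp_rot"],s["wrist_force"],s["ft_torque"],s["width"],s["grasp_force"])
```

```text
[0.62700964 0.14818279 0.16392748] [1.79777897e+02 6.96744750e-02 1.56522749e+02] [  5.47181541  10.41996405 -12.19107491] [ 2.24759689 -1.49063592 -0.04651786] 0.011903715362027768 29.954685866832733
```

Emit:
move_arm([
  {"x":0.0035,"y":0.0015,"z":0.001,"ax":0,"ay":0,"az":0,"grip":1},
  {"x":0.0035,"y":0.0015,"z":0.001,"ax":0,"ay":0,"az":1,"grip":1},
  {"x":0.0035,"y":0.0015,"z":0.001,"ax":0,"ay":0,"az":2,"grip":1},
  {"x":0.0035,"y":0.0015,"z":0.001,"ax":0,"ay":0,"az":3,"grip":1},
  {"x":0.0035,"y":0.0015,"z":0.001,"ax":0,"ay":0,"az":4,"grip":1},
  {"x":0.0035,"y":0.0015,"z":0.001,"ax":0,"ay":0,"az":5,"grip":1},
  {"x":0.0035,"y":0.0015,"z":0.001,"ax":0,"ay":0,"az":6,"grip":1},
  {"x":0.0035,"y":0.0015,"z":0.001,"ax":0,"ay":0,"az":7,"grip":1},
])

```text
t: 14.45
tool_pos: [0.6258, 0.1474, 0.1638]
tcp_rot: [179.8, 0.2, 121.1]
wrist_force: [6.0, -8.1, 1.5]
width: 0.0116
grasp_force: 30.0
```

Emit:
move_arm([
  {"x":0,"y":0,"z":0,"ax":0,"ay":0,"az":1.2,"grip":1},
  {"x":0,"y":0,"z":0,"ax":0,"ay":0,"az":2.4,"grip":1},
  {"x":0,"y":0,"z":0,"ax":0,"ay":0,"az":3.6,"grip":1},
  {"x":0,"y":0,"z":0,"ax":0,"ay":0,"az":4.8,"grip":1},
  {"x":0,"y":0,"z":0,"ax":0,"ay":0,"az":6,"grip":1},
  {"x":0,"y":0,"z":0,"ax":0,"ay":0,"az":7.2,"grip":1},
  {"x":0,"y":0,"z":0,"ax":0,"ay":0,"az":8.4,"grip":1},
  {"x":0,"y":0,"z":0,"ax":0,"ay":0,"az":9,"grip":1},
])

```text
t: 15.12
tool_pos: [0.6239, 0.1471, 0.1637]
tcp_rot: [179.9, 0.1, 76.0]
wrist_force: [-6.6, -11.0, 9.8]
width: 0.0118
grasp_force: 30.0
```

Run:
```python
from h import *
s=arm.state();print(s["tool_pos"],s["tcp_rot"],s["wrist_force"],s["ft_torque"],s["width"],s["grasp_force"])
```

```text
[0.62389558 0.14713025 0.16370115] [1.79907444e+02 1.13346995e-01 7.60321418e+01] [ -6.60564106 -10.9703483    9.8461416 ] [-2.7180169   1.62626881  0.12785078] 0.011804661791576703 30.004565119743347
```

Emit:
move_arm([
  {"x":0,"y":0,"z":0,"ax":0,"ay":0,"az":0,"grip":0.5},
  {"x":0,"y":0,"z":0,"ax":0,"ay":0,"az":0,"grip":0.4},
  {"x":0,"y":0,"z":0,"ax":0,"ay":0,"az":0,"grip":0.4},
  {"x":0,"y":0,"z":-0.02,"ax":0,"ay":0,"az":0,"grip":0.4},
  {"x":0,"y":0,"z":-0.05,"ax":0,"ay":0,"az":0,"grip":0.4},
  {"x":-0.03,"y":0,"z":-0.09,"ax":0,"ay":0,"az":0,"grip":-0.5},
  {"x":-0.06,"y":0,"z":-0.13,"ax":0,"ay":0,"az":0,"grip":-1},
  {"x":-0.06,"y":0,"z":-0.135,"ax":0,"ay":0,"az":0,"grip":-1},
])

```text
t: 15.78
tool_pos: [0.6101, 0.0885, 0.3007]
tcp_rot: [179.8, -0.0, 76.4]
wrist_force: [0.3, -1.0, -0.3]
width: 0.0448
grasp_force: 0.0
```

Run:
```python
from h import *
s=arm.state();print(s["tool_pos"],s["wrist_force"],s["width"])
P=cams.camera_params("wrist");a=cams.camera("wrist");b=cams.camera("scene")[150:300,230:430]
np.savez("w2.npz",K=P["camera_matrix"],T=P["cam_to_world"]);cv2.imwrite("pics/w2f.png",a[:,:,::-1])
r=lambda x,k:cv2.resize(x,k,interpolation=cv2.INTER_CUBIC)
cv2.imwrite("pics/a3.png",np.vstack([r(a[100:400,120:520],(400,300)),r(b,(400,300))])[:,:,::-1])
```

```text
[0.61011528 0.08847036 0.30071109] [ 0.30312637 -1.02717457 -0.33289812] 0.044817523516734105
```

View pics/a3.png

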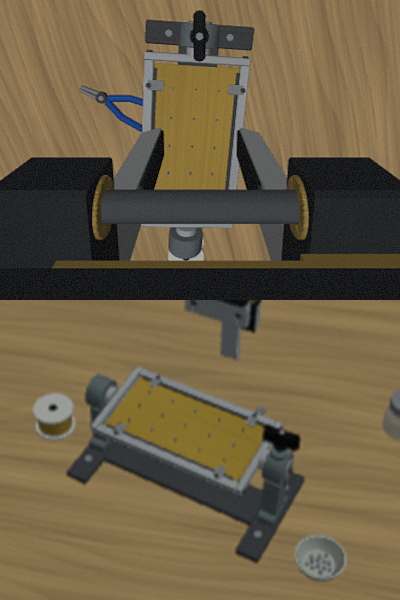

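The clamp wing at (199,35) lies back along the pivot axis, and the panel lies posts up. I'll compare the frame's outline in the scene view with the level start picture.

Run:
```python
from h import *
b=cams.camera("scene");a=cv2.imread("pics/scene0.png")[:,:,::-1].copy()
for im in (a,b):
    m=brass(im);m=cv2.morphologyEx(m,cv2.MORPH_CLOSE,np.ones((5,5)));c=biggest(m,(270,180,372,245));print(np.round(cv2.minAreaRect(c),2) if 0 else cv2.minAreaRect(c),cv2.boundingRect(c))
# bright rail, near long edge (towards camera) & far long edge: column profile shift
    g=cv2.cvtColor(im,cv2.COLOR_RGB2GRAY)
    print([tuple((lambda y:(y.min(),y.max()))(np.where(m[180:245,x])[0]+180)) for x in (300,310,320,330,340)])
ga,gb=[cv2.cvtColor(x,cv2.COLOR_RGB2GRAY).astype(np.float32) for x in (a,b)]
for n,(x0,y0,x1,y1) in dict(rail_far=(300,186,350,206),rail_cam=(285,212,345,238)).items():
    t=gb[y0:y1,x0:x1];r=cv2.matchTemplate(ga[y0-6:y1+6,x0-6:x1+6],t,cv2.TM_CCOEFF_NORMED);_,v,_,l=cv2.minMaxLoc(r);print(n,v,l[0]-6,l[1]-6)
```

```text
((322.79669189453125, 212.5360565185547), (74.15148162841797, 29.087995529174805), 23.629377365112305) (283, 189, 79, 51)
[(np.int64(189), np.int64(218)), (np.int64(193), np.int64(222)), (np.int64(197), np.int64(226)), (np.int64(201), np.int64(231)), (np.int64(205), np.int64(232))]
((322.8885192871094, 212.3262176513672), (74.15148162841797, 29.54607391357422), 23.629377365112305) (283, 189, 79, 51)
[(np.int64(189), np.int64(218)), (np.int64(193), np.int64(222)), (np.int64(197), np.int64(226)), (np.int64(201), np.int64(231)), (np.int64(205), np.int64(232))]
rail_far 0.9200459718704224 0 0
rail_cam 0.9744443893432617 0 0
```

Outline identical to the level start; handing in.

```bash
python3 -c "
from cell import arm
print(arm.job_done())"
```

```text
the job is handed in; nothing more can be done
None
```

The job is handed in (no verdict came back): the panel is turned over with its posts up, its outline in the scene camera matches the level starting view, and the knob was turned back to about its tight stop, judging by the gripper angle.

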